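# Fetch the long Barlow from the eyepiece carousel to the V-block jig

## Robot

A 6-joint arm with a two-finger parallel gripper is mounted at the origin on the work surface. World frame = base frame: x ahead of the robot, y to its left, z up, the work surface at z = 0. Lengths are in mm, angles in rad, forces in N, time in s.
With the tool pointing down it reaches from about 350 to 875 mm from the base axis. Payload 4.2 kg.
Tool frame: the origin (TCP) lies between the finger pads; the fingertips stand 14 mm ahead of it and the grasp point (between the pads) lies 5 mm behind it; z points along the fingers, y is the line along which they close (so a half turn about z gives the same grasp; the last joint's range is limited). The gripper opens to 85 mm and grips with 20 to 120 N. Pads are 22 mm wide; open, the fingers measure 114 mm over their backs; the gripper's body (76 mm by 85 mm) begins 54 mm behind the grasp point. The pads swing forward as they close: fully open they stand 13 mm farther back than shut.
Start: joints at [1.526, 0.385, 0.008, 0, -1.194, -0.259], TCP at [186.935, 596.368, 213.512] pointing down, gripper open.
Joint ranges: [-3.14, 3.14], [-1.21, 2.06], [-1.07, 1.41], [-3.16, 2.05], [-2.99, -0.16], [-3.1, 3.1]. Speed limits (rad/s): [2.79, 2.79, 3.14, 3.14, 3.14, 3.14].

## Interface

Orientations are given as a unit quaternion [x, y, z, w].
In Python, from bench import * gives the robot as it stands.
- The arm moves only by the tool carry_out, never from a script. Its argument "motion" is a list of rows, each a list of 7 numbers: the turn, a rotation vector about the tool's x, y, z in rad, then the shift along the tool's x, y, z in mm, then the opening, from -1 (shut) to 1 (fully open), so that 0 is half open. A call has 1 to 5 rows; each row is the pose to reach, as a shift and turn from the pose commanded when the call began, along the tool's axes at that moment; what a row does not reach only later rows make up. A row lasts 1/8 s, in which the tool goes at most 62.5 mm and 10.7 degrees, less where a joint would pass 70% of its speed; a pose out of reach is approached as far as the arm can. A call with a gripper value outside its range is refused whole. The fingers move at their own pace and stop on an object; the grip force is fixed at half the most. Time passes only in rows, so rows that repeat a pose let the fingers close. It gives the time, the measured TCP pose, the force, the opening and the grip force at its end, in the units of the state.
- read_state(): the state, without advancing time (a new reading comes with each control period).
- get_image(name): name is "scene" or "top" or "wrist"; returns a dict with "color" (400x640x3 uint8, blue, green, red), "mtx" (3x3 intrinsics, pixels), "position" and "orientation" of the camera in the world. Camera axes: x right, y down, z forward; pixel columns grow to the right and rows downward; lengths in mm; the calibration is good to about 2 mm. A picture is of the moment at which its call begins. There is no depth.
- job_done(): hands the job in; it is judged then, once.
The state is a dict: "clock": time; "joints": joint angles; "joint_vel": joint speeds; "joint_efforts": joint torques, N m; "position": TCP position; "ee_rot": TCP orientation; "contact_force": force on the tool from outside, world axes, zero at the start; "wrist_torque": the same for the moment, N m; "gripper_width": finger opening in mm; "grasp_force": force on a finger pad.
Only numpy, scipy, OpenCV 4.12 (cv2) and the standard library are available. Lean on these libraries where they do the work, as an engineer would, in place of code of your own. Each camera call takes 0.05 s, during which the arm holds its last target. There are 200 camera calls.

## Task

Turn the eyepiece carousel until the long Barlow faces the middle of the opening in the clear guard and let it stand there, then lift that Barlow off its sloping cradle and lay it gently across the two V blocks of the laser jig, chrome nose towards the red laser and pushed along until it just touches the slotted end stop. Leave the other pieces in their cradles and the things on the bench where they are.

Things in the scene. Friction and masses are not known exactly. Their poses are not given: they have to be found in the camera images.
- plinth: Fixed round dark wooden plinth of the eyepiece carousel, 370 mm across. Origin on the bench at the turning axis; its -x axis points out through the middle of the opening of the clear guard, roughly at the robot. The guard (acrylic, 4 mm thick, radius 178 mm, top at z 82 mm) runs round the back and sides and leaves 55 degrees open each side of -x.
- carousel: Turntable, radius 165 mm, with a cone on it and six aluminium cradles 60 degrees apart, one empty. Origin on the axis 26 mm above the bench. Turns about its upright axis either way, no end stops, drag about 0.12 N m: stays where it is left. Cradle 0, the long Barlow's, lies towards its own -x. At the start it is 1.85 to 3.14 rad from the opening; equal yaw of carousel and plinth puts it there.
- knob (a point): Centre of the knurled steel knob fixed on the carousel's spindle, on the turning axis: a plain upright cylinder 42 mm in diameter, 32 mm high, this point at mid height, 214 mm above the bench. Turning it turns the carousel. The tops of the pieces stay below 180 mm above the bench.
- bay (a point): Point fixed in cradle 0, where the middle of the long Barlow's tube lies: 92 mm from the turning axis, 114 mm above the bench. The cradle is a shallow V, 24 mm wide, sloping 35 degrees above level up to the spindle, with a foot lip 30 mm wide at its low outer end; the Barlow only lies in it and lifts off square to the slope. Cone surface 31 mm below the Barlow's axis.
- barlow: The long Barlow lens, the longest, slim piece on the carousel: 146 mm, 0.15 to 0.27 kg. Chrome nose 31.7 mm diameter x 30 mm, black body tube 36 mm x 98 mm, ribbed head collar 41 mm x 18 mm. Origin at the centre of the nose end; z along its axis to the head. In its cradle the axis is 35 degrees above level, nose low and outward on the foot lip, head up and inward.
- barlow_mid (a point): On the long Barlow's axis at the middle of its black body tube, 79 mm from the nose end (near its centre of mass); body tube 49 mm to each side, 36 mm diameter. Grip across it here.
- jig: Fixed V-block jig. Origin on the bench midway between the V blocks; x along the rail from laser to screen. 90-degree V blocks 10 mm thick at x -28 and +28 mm, 52 mm wide, tops z 53 mm; a 36 mm tube fully down has its axis at z 62 mm, y 0. Rail top z 28 mm. Slotted end stop: inner face x -79 mm, 52 wide, top z 78. Red laser x -197 to -115 mm, 90 high; white screen x +130 mm, 100 high.
- eyepiece_wide: Wide eyepiece, 86 mm long, black body 47 mm diameter, chrome nose 31.7 mm. It lies like the long Barlow (nose end at the foot lip, axis 35 degrees above level, head towards the spindle); origin at the centre of its nose end, z along its axis towards the head. Leave it in its cradle.
- eyepiece_short: Short slim eyepiece, 60 mm long, body 34 mm diameter, chrome nose 31.7 mm. It lies like the long Barlow (nose end at the foot lip, axis 35 degrees above level, head towards the spindle); origin at the centre of its nose end, z along its axis towards the head. Leave it in its cradle.
- barlow_short: Short Barlow, 86 mm long: chrome nose 31.7 mm, plain black body tube 36 mm x 58 mm, no collar. It lies like the long Barlow (nose end at the foot lip, axis 35 degrees above level, head towards the spindle); origin at the centre of its nose end, z along its axis towards the head. Leave it in its cradle.
- eyepiece_zoom: Stout zoom eyepiece, 94 mm long, body 45 mm diameter, chrome nose 31.7 mm. It lies like the long Barlow (nose end at the foot lip, axis 35 degrees above level, head towards the spindle); origin at the centre of its nose end, z along its axis towards the head. Leave it in its cradle.
- dust_cap: Brass dust cap, 38 mm diameter, 18 mm high, on the bench; origin under its centre. Leave it.
- eyepiece_chrome: All-chrome eyepiece standing on its head on the bench, 42 mm diameter, 60 mm high; origin under its centre. Leave it.
- lens_fluid: Small closed bottle of lens fluid, 38 mm diameter, 95 mm high; origin under its centre. Leave it.
- screwdriver: Screwdriver, 160 mm, lying along its x axis on the bench. Leave it.

How it is judged (in metres and radians):
On the way, in this order (a step that is already met when the one before it is completed fails the run):
1. the long Barlow, still lying in its cradle, has been turned to the middle of the guard's opening and the carousel stands still (x of bay in the frame of plinth below -0.07 m and y of bay in the frame of plinth between -0.026 and 0.026 m and distance between barlow_mid and bay below 0.01 m and angular speed of carousel below 0.08 rad/s), for 0.2 s.
2. the long Barlow is lifted clear of its cradle while that cradle stays at the opening (x of bay in the frame of plinth below -0.07 m and y of bay in the frame of plinth between -0.026 and 0.026 m and distance between barlow_mid and bay above 0.045 m), for 0.1 s.
At the end, for the whole second after the job is handed in: The long Barlow rests, let go, in both V blocks, nose end towards the laser and within 2.5 mm of the end stop's face, its tube within 4 mm sideways and in height of fully down, axis within 0.06 rad of the rail. The other four pieces are in their cradles and the carousel is still (x of barlow in the frame of jig between -0.0815 and -0.0765 m and y of barlow_mid in the frame of jig between -0.004 and 0.004 m and z of barlow_mid in the frame of jig between 0.058 and 0.066 m and angle between the z axis of barlow and the x axis of jig, either way round below 0.06 rad and linear speed of barlow below 0.01 m/s and angular speed of carousel below 0.05 rad/s and distance between each of eyepiece_wide, eyepiece_short, barlow_short, eyepiece_zoom and carousel below 0.18 m); the robot touches nothing.
It fails at once if another piece is taken or knocked out of its cradle (distance between any of eyepiece_wide, eyepiece_short, barlow_short, eyepiece_zoom and carousel above 0.18 m or angle between any of eyepiece_wide, eyepiece_short, barlow_short, eyepiece_zoom's own z axis and vertical above 1.2 rad or angle between any of eyepiece_wide, eyepiece_short, barlow_short, eyepiece_zoom's own z axis and vertical below 0.7 rad).
It fails at once if something standing on the bench is shoved more than 30 mm (distance of any of dust_cap, eyepiece_chrome, lens_fluid, screwdriver from where it was at the start of the episode above 0.03 m).
It fails at once if the Barlow is knocked, dropped or rammed into the jig (more than 60 N) (contact force between barlow and jig above 60 N).
It also fails if it takes over 53 s, if anything falls off the work surface, if the arm or the gripper's body presses on something with over 40 N, if the wrist force passes 120 N, or if a joint passes its speed limit or range.

## Working session

There is one attempt and no reset: what is moved stays moved. The work goes in short steps, Python scripts to look and compute and a tool call to move; the robot and the scene stay as the last step left them, time stands still between calls to the robot, and variables do not carry over. Pictures are saved under pics/ and viewed, at most 10 in all, crops included, and the job is handed in when it is done.

Besides the shell and the picture viewer there is one more tool, called by a JSON object that holds its "fn" and its "kwargs". carry_out: Moves the arm, as the interface text tells. Its arguments: {"type":"object","properties":{"motion":{"type":"array"}},"required":["motion"]}

```bash
mkdir -p pics; ls
python3 - <<'E'
from bench import *
import cv2
for n in("scene","top"):
    d=get_image(n); cv2.imwrite(f"pics/{n}0.png",d["color"]); print(n,d["mtx"],d["position"],d["orientation"])
print(read_state())
E
```

```text
pics
scene [[450.37138162   0.         311.72358196]
 [  0.         450.37138162 193.58786317]
 [  0.           0.           1.        ]] [1426.62878275 -343.41865423 1075.15793856] [ 0.77970006  0.48581609 -0.2118882  -0.33339755]
top [[388.58605757   0.         315.80565391]
 [  0.         388.58605757 196.09581095]
 [  0.           0.           1.        ]] [ 446.38750002   77.48708609 1148.06322472] [ 0.70720041 -0.70472812  0.03832978 -0.04191274]
{'clock': 0.1, 'joints': array([ 1.52558316e+00,  3.85489850e-01,  6.76354798e-03, -4.08551811e-04,
       -1.19402766e+00, -2.58585743e-01]), 'joint_vel': array([ 0.00013109, -0.00228104,  0.00284075,  0.0012015 ,  0.00054966,
        0.00115704]), 'joint_efforts': array([-2.36867972e-04, -3.93321061e+01,  1.88930118e+01,  4.19794232e+00,
       -2.59807217e-03,  3.82926544e-06]), 'position': array([186.80182864, 595.84362054, 212.52920982]), 'ee_rot': array([ 9.88473549e-01, -1.51390387e-01, -8.45659739e-05,  9.93471437e-04]), 'contact_force': array([ 0.07831851, -0.19073316,  0.47796599]), 'wrist_torque': array([-0.01958745, -0.02735851,  0.01350868]), 'grasp_force': 0.0, 'gripper_width': 85.58509637106528}
```

View pics/scene0.png

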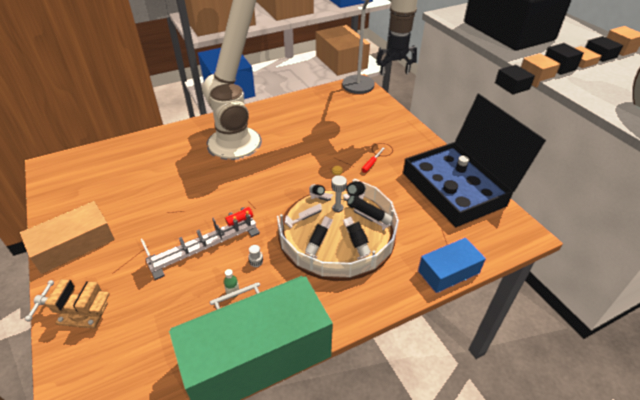

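View pics/top0.png

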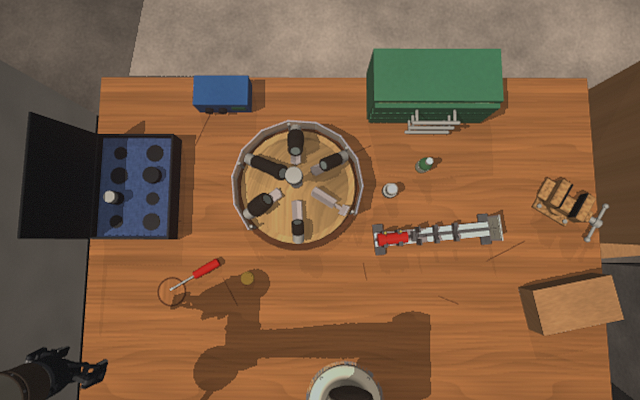

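The scene view shows the carousel at about (340,235), with the red laser jig to its left. In the top view the knob is at (293,175), the long Barlow is probably the piece at (267,165), and the laser is at (393,239). I'll enlarge the top view.

Run:
```python
import cv2
i=cv2.imread("pics/top0.png")
a=cv2.resize(i[115:255,225:370],None,fx=4,fy=4,interpolation=cv2.INTER_CUBIC)
cv2.imwrite("pics/c1.png",a)
b=cv2.resize(i[205:260,365:510],None,fx=5.5,fy=5.5,interpolation=cv2.INTER_CUBIC)
cv2.imwrite("pics/c2.png",b)
```

```text
(no output)
```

View pics/c1.png

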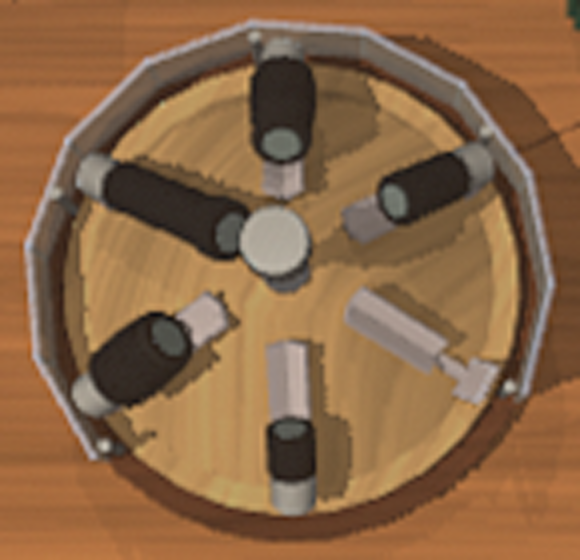

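View pics/c2.png

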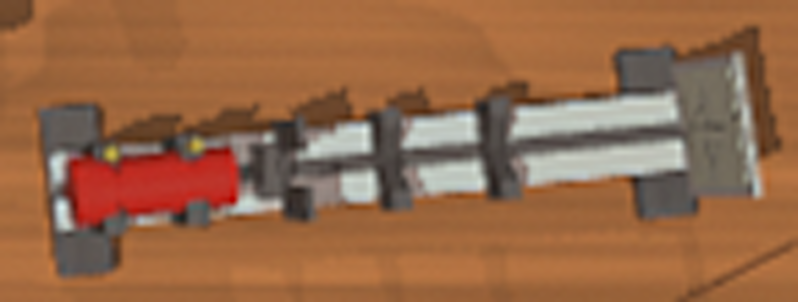

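The carousel crop shows the long Barlow at upper left, nose (95,175) and head (232,232). The knob is at (275,241), and the guard ends are at (97,457) and (525,393). The jig crop shows V block 1 from (388,110) to (400,205), V block 2 from (495,100) to (507,195), and the end stop at x≈290–300.

```bash
cat > h.py <<'E'
from bench import *
import numpy as np, cv2
from scipy.spatial.transform import Rotation as R
def ray(d,u,v,z):
    r=R.from_quat(d["orientation"]).apply(np.linalg.inv(d["mtx"])@[u,v,1]); p=np.array(d["position"])
    return p+r*(z-p[2])/r[2]
def proj(d,P):
    c=d["mtx"]@R.from_quat(d["orientation"]).inv().apply(np.array(P)-d["position"]).T
    return (c[:2]/c[2]).T
E
python3 - <<'E'
from h import *
d=get_image("top")
a=lambda x,y,z:ray(d,225+(x+.5)/4-.5,115+(y+.5)/4-.5,z)[:2]
b=lambda x,y,z:ray(d,365+(x+.5)/5.5-.5,205+(y+.5)/5.5-.5,z)[:2]
K=a(275,241,230);print("knob",K)
for n,p in dict(gl=a(97,457,82),gr=a(525,393,82),nose=a(95,175,69+16),head=a(232,232,152),short_nose=a(293,497,85),empty=a(475,380,75)).items():
    v=p-K;print(n,p,np.hypot(*v),np.degrees(np.arctan2(v[1],v[0])))
for n,p in dict(b1a=b(388,110,53),b1b=b(400,205,53),b2a=b(495,100,53),b2b=b(507,195,53),sa=b(288,123,78),sb=b(300,215,78),scr_a=b(740,55,100),scr_b=b(760,195,100),las=b(153,186,90)).items():print(n,p)
E
```

```text
knob [602.01599114 136.22615864]
gl [477.04796018 265.9927604 ] 180.1565421913753 133.92081678086598
gr [521.91868847 -27.09226137] 181.90240298092112 -116.12501465486021
nose [672.79306347 271.42227124] 152.60204071157253 62.3673080880988
head [621.07810965 169.2245394 ] 38.108496364134886 59.98633553142763
short_nose [450.33374369 131.44055478] 151.75772203302267 -178.19290666270405
empty [531.30426826   6.7257233 ] 147.54833277692933 -118.63606893160193
b1a [ 491.7796619  -252.18489246]
b1b [ 443.61619201 -256.78116796]
b2a [ 497.07434502 -306.91865215]
b2b [ 448.87057781 -311.24131167]
sa [ 484.09219198 -194.65427612]
sb [ 438.56120145 -199.43343225]
scr_a [ 517.33892805 -411.01533941]
scr_b [ 449.22735701 -417.33978519]
las [ 452.52886625 -124.5129282 ]
```

```bash
cat >> h.py <<'E'
K=np.array([602.,136.2]); PHI=np.radians(188.9); J=np.array([470.3,-281.8]); JY=np.radians(-84.4)
def down(h): # tool down, tool x at heading h
    h=np.radians(h); x=np.array([np.cos(h),np.sin(h),0]); z=np.array([0,0,-1]); return R.from_matrix(np.c_[x,np.cross(z,x),z])
def go(pos,Rt,label=""):
    s=read_state(); Rc=R.from_quat(s["ee_rot"])
    print(label,"rot",(Rc.inv()*Rt).as_rotvec().round(3),"shift",Rc.inv().apply(np.array(pos)-s["position"]).round(1))
def st():
    s=read_state(); print("t",round(s["clock"],2),s["position"].round(1),"h",np.degrees(np.arctan2(*R.from_quat(s["ee_rot"]).as_matrix()[[1,0],0])).round(1),"j",s["joints"].round(2),"F",s["contact_force"].round(1),"w",round(s["gripper_width"],1),s["grasp_force"])
E
python3 -c "
from h import *
st();go([602,136,310],down(-100))"
```

```text
t 0.15 [186.8 595.9 212.7] h -17.4 j [ 1.53  0.39  0.01 -0.   -1.19 -0.26] F [ 0.2  0.7 -0.9] w 85.4 0.0
 rot [ 1.000e-03 -1.000e-03  1.441e+00] shift [533.8 314.8 -96.7]
```

{"fn": "carry_out", "kwargs": {"motion": [[0, 0, 0.15, 40, 25, -50, 0.6], [0, 0, 1.44, 534, 315, -97, 0.6], [0, 0, 1.44, 534, 315, -97, 0.6], [0, 0, 1.44, 534, 315, -97, 0.6], [0, 0, 1.44, 534, 315, -97, 0.6]]}}

```text
clock: 0.78
position: [382.9, 377.5, 281.3]
ee_rot: [0.823, -0.569, -0.0, 0.0]
contact_force: [1.0, 0.7, 0.0]
gripper_width: 68.3
grasp_force: 0.0
```

```bash
python3 -c "
from h import *
st();go([602,136,310],down(-100))"
```

```text
t 0.78 [382.9 377.5 281.3] h -69.3 j [ 1.08  0.19 -0.09 -0.   -1.29 -0.72] F [1.  0.7 0. ] w 68.3 0.0
 rot [ 0.    -0.     0.536] shift [ 303.3 -119.6  -28.7]
```

{"fn": "carry_out", "kwargs": {"motion": [[0, 0, 0.53, 300, -118, -28, 0.6], [0, 0, 0.53, 300, -118, -28, 0.6], [0, 0, 0.53, 300, -118, -28, 0.6], [0, 0, 0.53, 300, -118, -28, 0.6], [0, 0, 0.53, 300, -118, -28, 0.6]]}}

```text
clock: 1.4
position: [593.3, 148.0, 308.2]
ee_rot: [-0.647, 0.762, 0.0, -0.0]
contact_force: [1.5, 0.9, 0.5]
gripper_width: 68.1
grasp_force: 0.0
```

```bash
python3 -c "
from h import *
d=get_image('wrist');cv2.imwrite('pics/w1.png',d['color'])
print(proj(d,[[602,136,230]]))
st();go([602,136,310],down(-100))"
```

```text
[[305.62222532 186.20261783]]
t 1.45 [597.4 142.8 308.1] h -99.7 j [ 0.5   0.32  0.14  0.   -1.39 -0.67] F [ 3.8 -0.   3.2] w 67.9 0.0
 rot [-0.002 -0.002  0.006] shift [ 6.  -5.7 -1.9]
```

View pics/w1.png

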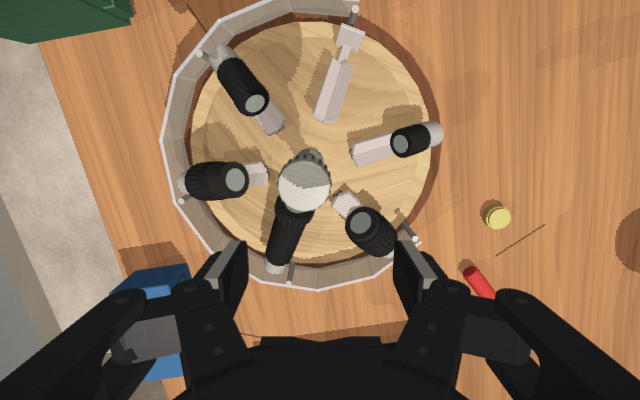

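The knob shows at (304,185), within 2 px of the prediction, so I'm moving down onto it.

{"fn": "carry_out", "kwargs": {"motion": [[0, 0, 0, 2, -2, 40, 0.6], [0, 0, 0, 2, -2, 50, 0.6], [0, 0, 0, 2, -2, 50, 0.6]]}}

```text
clock: 1.82
position: [593.7, 147.5, 257.9]
ee_rot: [-0.647, 0.762, -0.0, -0.001]
contact_force: [0.7, -1.2, 0.5]
gripper_width: 68.4
grasp_force: 0.0
```

```bash
python3 -c "
from h import *
st();go([602,136,211],down(-100))"
```

```text
t 1.82 [593.7 147.5 257.9] h -99.3 j [ 0.51  0.34  0.05  0.   -1.28 -0.67] F [ 0.7 -1.2  0.5] w 68.4 0.0
 rot [ 0.001 -0.001  0.012] shift [ 10.  -10.1  46.9]
```

{"fn": "carry_out", "kwargs": {"motion": [[0, 0, 0.01, 10, -10, 0, 0.6], [0, 0, 0.01, 10, -10, 15, 0.6], [0, 0, 0.01, 10, -10, 30, 0.6], [0, 0, 0.01, 10, -10, 46, 0.6], [0, 0, 0.01, 10, -10, 46, 0.6]]}}

```text
clock: 2.45
position: [601.1, 135.6, 209.9]
ee_rot: [-0.643, 0.766, 0.001, -0.002]
contact_force: [0.6, 0.9, 0.4]
gripper_width: 68.1
grasp_force: 0.0
```

```bash
python3 -c "
from h import *
st();go([602,136,211],down(-100))
d=get_image('wrist');cv2.imwrite('pics/w2.png',d['color'])"
```

```text
t 2.45 [601.1 135.6 209.9] h -99.9 j [ 0.48  0.37 -0.02 -0.   -1.18 -0.66] F [0.6 0.9 0.4] w 68.1 0.0
 rot [ 0.004 -0.002  0.002] shift [-0.5 -0.9 -1.1]
```

View pics/w2.png

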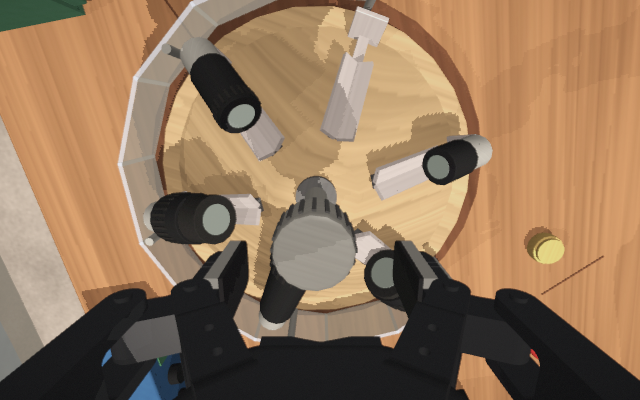

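The knob is centred between the fingers: it spans columns 272–357 and the fingers sit at 245 and 395. Closing now.

{"fn": "carry_out", "kwargs": {"motion": [[0, 0, 0, 0, -1, 0, -1], [0, 0, 0, 0, -1, 0, -1], [0, 0, 0, 0, -1, 0, -1], [0, 0, 0, 0, -1, 0, -1]]}}

```text
clock: 3.0
position: [603.3, 135.8, 212.5]
ee_rot: [-0.643, 0.766, -0.0, 0.0]
contact_force: [0.1, -0.2, -0.3]
gripper_width: 0.4
grasp_force: 0.0
```

```bash
python3 -c "
from h import *
st()"
```

```text
t 3.0 [603.3 135.8 212.5] h -99.9 j [ 0.48  0.37 -0.01 -0.   -1.19 -0.66] F [ 0.1 -0.2 -0.3] w 0.4 0.0
```

The fingers shut on nothing, so I need to see why.

```bash
python3 -c "
from h import *
d=get_image('wrist');cv2.imwrite('pics/w3.png',d['color'])
print(d['position'],R.from_quat(d['orientation']).as_matrix()[:,2].round(3),d['mtx'][0])
s=read_state();p=s['position'];Rc=R.from_quat(s['ee_rot'])
print(Rc.inv().apply(d['position']-p))
print(proj(d,[[602,136,230],[602,136,180],p+Rc.apply([0,0,14]),p+Rc.apply([0,0,-5])]))"
```

```text
[591.07858159  70.38116825 371.00814851] [ 0.046  0.262 -0.964] [314.67427759   0.         320.33522699]
[  66.46492649    0.68650933 -158.62374904]
[[321.4080959  252.26303882]
 [321.12898349 218.5029048 ]
 [319.05666218 228.82789093]
 [318.93435983 241.85221991]]
```

View pics/w3.png

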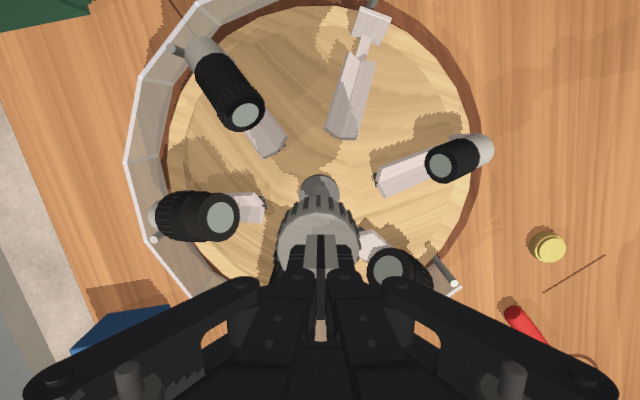

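```bash
python3 -c "
import cv2,numpy as np
a=[cv2.resize(cv2.imread(f'pics/w{k}.png')[170:350,220:420],None,fx=2,fy=2.5,interpolation=cv2.INTER_CUBIC) for k in(2,3)]
cv2.imwrite('pics/c3.png',np.hstack(a))"
```

```text
(no output)
```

View pics/c3.png

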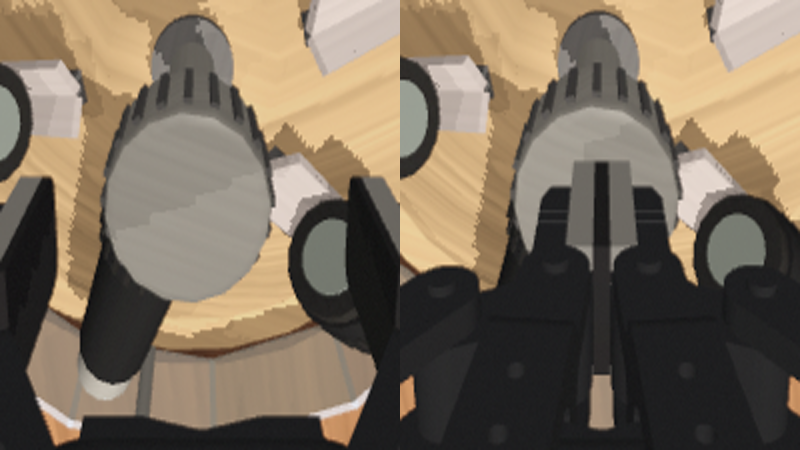

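The crops show the shut pads ending right at the knob's top face, at row 235. From the camera geometry they end about 18 mm behind the reported TCP rather than 14 mm ahead of it, so the fingers closed just above the knob. I'll open, go 26 mm lower and close again.

{"fn": "carry_out", "kwargs": {"motion": [[0, 0, 0, 0, 0, -4, 0.6], [0, 0, 0, 0, 0, -4, 0.6], [0, 0, 0, 0, 0, -4, 0.6], [0, 0, 0, 0, 0, 12, 0.6], [0, 0, 0, 0, 0, 24, 0.6]]}}

```text
clock: 3.68
position: [602.5, 135.5, 186.4]
ee_rot: [-0.643, 0.766, 0.0, -0.001]
contact_force: [-0.6, 0.6, -0.3]
gripper_width: 68.5
grasp_force: 0.0
```

{"fn": "carry_out", "kwargs": {"motion": [[0, 0, 0, 0, 0, 2, 0.6], [0, 0, 0, 0, 0, 2, -1], [0, 0, 0, 0, 0, 2, -1], [0, 0, 0, 0, 0, 2, -1], [0, 0, 0, 0, 0, 2, -1]]}}

```text
clock: 4.3
position: [604.7, 135.6, 187.1]
ee_rot: [-0.643, 0.766, -0.001, 0.001]
contact_force: [3.7, -1.8, -0.8]
gripper_width: 40.0
grasp_force: 60.8
```

```bash
python3 -c "
from h import *
st()
d=get_image('wrist');cv2.imwrite('pics/w4.png',d['color'])"
```

```text
t 4.3 [604.7 135.6 187.1] h -99.9 j [ 0.48  0.39 -0.05  0.   -1.13 -0.66] F [ 3.7 -1.8 -0.8] w 40.0 60.81743359565735
```

Gripped the knob: opening 40 mm, force 61 N. Turning it counter-clockwise.

{"fn": "carry_out", "kwargs": {"motion": [[0, 0, -0.12, 0, 0, 0, -1], [0, 0, -0.26, 0, 0, 0, -1], [0, 0, -0.4, 0, 0, 0, -1], [0, 0, -0.54, 0, 0, 0, -1], [0, 0, -0.68, 0, 0, 0, -1]]}}

```text
clock: 4.97
position: [604.7, 135.6, 187.1]
ee_rot: [0.863, -0.505, 0.001, -0.001]
contact_force: [4.6, -0.6, -1.6]
gripper_width: 40.1
grasp_force: 60.9
```

{"fn": "carry_out", "kwargs": {"motion": [[0, 0, -0.14, 0, 0, 0, -1], [0, 0, -0.28, 0, 0, 0, -1], [0, 0, -0.42, 0, 0, 0, -1], [0, 0, -0.56, 0, 0, 0, -1], [0, 0, -0.7, 0, 0, 0, -1]]}}

```text
clock: 5.6
position: [604.7, 135.6, 187.1]
ee_rot: [0.984, -0.179, 0.002, -0.001]
contact_force: [3.6, -2.0, -1.1]
gripper_width: 40.6
grasp_force: 60.9
```

{"fn": "carry_out", "kwargs": {"motion": [[0, 0, -0.14, 0, 0, 0, -1], [0, 0, -0.28, 0, 0, 0, -1], [0, 0, -0.42, 0, 0, 0, -1], [0, 0, -0.56, 0, 0, 0, -1], [0, 0, -0.7, 0, 0, 0, -1]]}}

```text
clock: 6.22
position: [604.7, 135.7, 187.1]
ee_rot: [0.986, 0.169, 0.002, -0.0]
contact_force: [4.3, -1.9, -0.4]
gripper_width: 40.2
grasp_force: 60.9
```

{"fn": "carry_out", "kwargs": {"motion": [[0, 0, -0.08, 0, 0, 0, -1], [0, 0, -0.14, 0, 0, 0, -1], [0, 0, -0.14, 0, 0, 0, -1], [0, 0, -0.14, 0, 0, 0, -1]]}}

```text
clock: 6.72
position: [604.7, 135.7, 187.1]
ee_rot: [0.972, 0.236, 0.002, 0.0]
contact_force: [4.5, -1.8, -1.2]
gripper_width: 40.3
grasp_force: 60.9
```

```bash
python3 -c "
from h import *
st()
d=get_image('top');cv2.imwrite('pics/t2.png',d['color'])
cv2.imwrite('pics/c4.png',cv2.resize(d['color'][115:255,225:370],None,fx=4,fy=4,interpolation=cv2.INTER_CUBIC))"
```

```text
t 6.72 [604.7 135.7 187.1] h 27.3 j [ 0.48  0.39 -0.05  0.   -1.13  1.56] F [ 4.5 -1.8 -1.2] w 40.3 60.87539076805115
```

{"fn": "carry_out", "kwargs": {"motion": [[0, 0, 0, 0, 0, 0, 0.6], [0, 0, 0, 0, 0, 0, 0.6], [0, 0, 0, 0, 0, 0, 0.6], [0, 0, 0, 0, 0, -30, 0.6], [0, 0, 0, 0, 0, -90, 0.6]]}}

```text
clock: 7.4
position: [601.5, 135.4, 274.3]
ee_rot: [0.972, 0.236, -0.004, 0.0]
contact_force: [1.5, 0.2, -0.1]
gripper_width: 68.2
grasp_force: 0.0
```

```bash
cat >> h.py <<'E'
K=np.array([604.5,135.8])
def grasp(a,phi=PHI,b=36): # tool pose a mm out along the slope normal from grasp; TCP b past the axis
    c,s,c35,s35=np.cos(phi),np.sin(phi),np.cos(np.radians(35)),np.sin(np.radians(35))
    n=np.array([c*s35,s*s35,c35]); x=np.array([-c*c35,-s*c35,s35]); z=-n
    bay=np.array([K[0]+92*c,K[1]+92*s,114.]); return bay+n*(a-b), R.from_matrix(np.c_[x,np.cross(z,x),z])
E
python3 -c "
from h import *
st();p,r=grasp(110);print(p);go(p,r)
d=get_image('wrist');s=read_state();print(R.from_quat(s['ee_rot']).inv().apply(d['position']-s['position']))
"
```

```text
t 7.4 [601.5 135.4 274.3] h 27.3 j [ 0.48  0.34  0.09 -0.   -1.33  1.56] F [ 1.5  0.2 -0.1] w 68.2 0.0
[471.67407542 115.00001529 174.61725128]
 rot [-0.098  0.613  0.311] shift [-124.   -41.3  100.7]
[  64.7152511    -1.53750426 -144.76882554]
```

{"fn": "carry_out", "kwargs": {"motion": [[-0.02, 0.12, 0.06, -55, -18, 0, 0.4], [-0.04, 0.24, 0.12, -110, -37, 10, 0.4], [-0.098, 0.613, 0.311, -124, -41, 90, 0.4], [-0.098, 0.613, 0.311, -124, -41, 90, 0.4], [-0.098, 0.613, 0.311, -124, -41, 90, 0.4]]}}

```text
clock: 8.07
position: [511.4, 83.9, 229.9]
ee_rot: [0.957, 0.085, 0.276, 0.022]
contact_force: [1.4, -2.2, 2.1]
gripper_width: 59.6
grasp_force: 0.0
```

{"fn": "carry_out", "kwargs": {"motion": [[0, 0, 0, 0, 0, 0, 0.4], [0, 0, 0, 0, 0, 0, 0.4]]}}

```text
clock: 8.32
position: [513.7, 83.6, 231.7]
ee_rot: [0.957, 0.084, 0.275, 0.022]
contact_force: [0.1, 0.1, 1.2]
gripper_width: 59.7
grasp_force: 0.0
```

```bash
python3 -c "
from h import *
st();p,r=grasp(110);print(p);go(p,r)
d=get_image('wrist');s=read_state();Rc=R.from_quat(s['ee_rot']);print(Rc.inv().apply(d['position']-s['position']))
cv2.imwrite('pics/w5.png',d['color']);print((Rc.inv()*R.from_quat(d['orientation'])).as_matrix().round(3))
b,_=grasp(0,b=0);x=r.as_matrix()[:,0]
print(proj(d,[b,b-79*x,b+67*x,s['position']]))
"
```

```text
t 8.32 [513.7  83.6 231.7] h 11.7 j [ 0.54 -0.06 -0.88  0.82 -0.38  0.49] F [0.1 0.1 1.2] w 59.7 0.0
[471.67407542 115.00001529 174.61725128]
 rot [0.076 0.057 0.044] shift [-59.5 -42.2  26.2]
[  64.86325059   -0.22614641 -159.13181923]
[[-0.001 -0.964 -0.264]
 [ 1.    -0.001 -0.001]
 [ 0.001 -0.264  0.964]]
[[268.18202609 250.97809692]
 [268.78488003 323.40569567]
 [267.57991949 178.6402845 ]
 [321.20684383 235.37406386]]
```

View pics/w5.png

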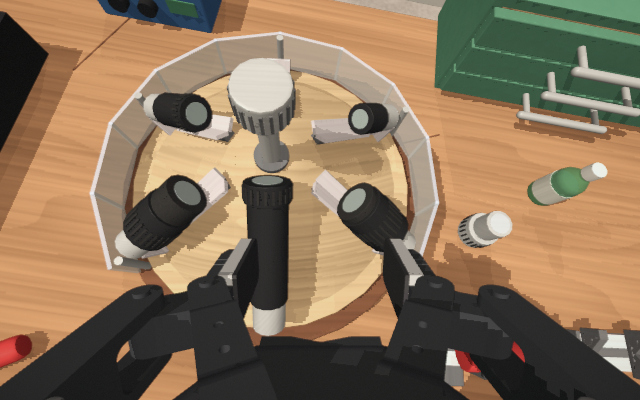

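The full Barlow is centred in the opening, nose (268,330) and head (268,183), within a few pixels of the prediction, so the axis model holds. The camera's offset in the tool frame stayed constant, so I'll continue to the pre-grasp pose.

{"fn": "carry_out", "kwargs": {"motion": [[0.076, 0.057, 0.044, -20, -14, 0, 0.4], [0.076, 0.057, 0.044, -60, -42, 10, 0.4], [0.076, 0.057, 0.044, -60, -42, 26, 0.4], [0.076, 0.057, 0.044, -60, -42, 26, 0.4], [0.076, 0.057, 0.044, -60, -42, 26, 0.4]]}}

```text
clock: 9.0
position: [470.9, 117.9, 198.0]
ee_rot: [0.956, 0.074, 0.285, -0.018]
contact_force: [0.3, 0.6, -0.3]
gripper_width: 60.1
grasp_force: 0.0
```

```bash
python3 -c "
from h import *
st();p,r=grasp(110);print(p);go(p,r);print(R.from_quat(read_state()['ee_rot']).as_matrix()[:,2])
"
```

```text
t 9.0 [470.9 117.9 198. ] h 9.0 j [ 0.43 -0.1  -1.07  1.32 -0.16  0.02] F [ 0.3  0.6 -0.3] w 60.1 0.0
[471.67407542 115.00001529 174.61725128]
 rot [0.009 0.032 0.002] shift [-12.5   2.8  19.7]
[ 0.54177604  0.07615188 -0.83706608]
```

```bash
cat >> h.py <<'E'
def grasp2(a,tau=20,phi=PHI,b=36):
    p,r=grasp(a,phi,0); r2=r*R.from_rotvec([0,np.radians(tau-35),0])
    q=r2.as_matrix()
    if abs(q[2,2]+np.cos(np.radians(tau)))>1e-3: r2=r*R.from_rotvec([0,-np.radians(tau-35),0])
    return p+b*r2.as_matrix()[:,2], r2
E
python3 -c "
from h import *
p,r=grasp2(70);print(p,r.as_matrix()[:,2]);go(p,r)
"
```

```text
[486.10523571 117.25987468 137.51170875] [ 0.33790217  0.05291407 -0.93969262]
 rot [ 0.009 -0.23   0.   ] shift [-20.6   2.5  58.8]
```

{"fn": "carry_out", "kwargs": {"motion": [[0.009, -0.15, 0, -5, 2, 0, 0.4], [0.009, -0.23, 0, -20, 2.5, 30, 0.4], [0.009, -0.23, 0, -20, 2.5, 58, 0.4], [0.009, -0.23, 0, -20, 2.5, 58, 0.4], [0.009, -0.23, 0, -20, 2.5, 58, 0.4]]}}

```text
clock: 9.62
position: [485.9, 118.0, 137.7]
ee_rot: [0.982, 0.077, 0.172, -0.013]
contact_force: [0.0, 0.7, -0.0]
gripper_width: 59.8
grasp_force: 0.0
```

```bash
python3 -c "
from h import *
st();p,r=grasp2(70);go(p,r);p,r=grasp2(0);go(p,r)
d=get_image('wrist');s=read_state();cv2.imwrite('pics/w6.png',d['color'])
b,_=grasp(0,b=0);x=grasp(0)[1].as_matrix()[:,0]
print(proj(d,[b,b-79*x,b+67*x,s['position']]))
# dark body centre per row
g=d['color'].max(2)
for v in range(130,330,20):
    row=(g[v,200:440]<70).astype(int); e=np.flatnonzero(np.diff(row)); print(v,e+200)
"
```

```text
t 9.62 [485.9 118.  137.7] h 9.0 j [ 0.64  0.09 -0.81  0.43 -0.39  0.72] F [ 0.   0.7 -0. ] w 59.8 0.0
 rot [-0.     0.002  0.001] shift [0.  0.8 0.2]
 rot [-0.     0.002  0.001] shift [18.3  0.8 67.7]
[[322.82948894 190.13271696]
 [322.42265462 282.15815689]
 [323.33143198  76.59379725]
 [322.62807248 237.4333381 ]]
130 [228 291 354 420 433]
150 [212 292 353 430]
170 [293 352]
190 [294 351]
210 [295 350]
230 [296 349]
250 [228 232 245 256 297 347 383 395 408 413]
270 [209 219 234 257 382 406 420 430]
290 [253 387]
310 [245 394]
```

The dark tube spans columns 294–351, centred at 322.5 against a predicted 322.8. Going in.

{"fn": "carry_out", "kwargs": {"motion": [[0, 0, 0, 6, 0.8, 22, 0.4], [0, 0, 0, 12, 0.8, 44, 0.4], [0, 0, 0, 16, 0.8, 59, 0.4], [0, 0, 0, 18, 0.8, 67, 0.4], [0, 0, 0, 18, 0.8, 67, 0.4]]}}

```text
clock: 10.3
position: [524.6, 121.3, 81.5]
ee_rot: [0.982, 0.076, 0.173, -0.013]
contact_force: [-0.6, -0.4, -0.5]
gripper_width: 59.8
grasp_force: 0.0
```

```bash
python3 -c "
from h import *
st();p,r=grasp2(0);go(p,r)
d=get_image('wrist');cv2.imwrite('pics/w7.png',d['color'])"
```

```text
t 10.3 [524.6 121.3  81.5] h 8.9 j [ 0.5   0.24 -0.89  0.81 -0.16  0.44] F [-0.6 -0.4 -0.5] w 59.8 0.0
 rot [0.001 0.001 0.   ] shift [ 1.  -2.   1.8]
```

{"fn": "carry_out", "kwargs": {"motion": [[0, 0, 0, 0, -1, 0, -1], [0, 0, 0, 0, -1, 0, -1], [0, 0, 0, 0, -1, 0, -1], [0, 0, 0, 0, -1, 0, -1]]}}

```text
clock: 10.85
position: [525.0, 123.4, 82.9]
ee_rot: [0.982, 0.076, 0.174, -0.013]
contact_force: [-4.0, -1.0, 6.4]
gripper_width: 34.4
grasp_force: 59.0
```

```bash
python3 -c "
from h import *
st()"
```

```text
t 10.85 [525.  123.4  82.9] h 8.9 j [ 0.51  0.23 -0.89  0.81 -0.16  0.43] F [-4.  -1.   6.4] w 34.4 59.00987148284912
```

Gripped: opening 34.4 mm, force 59 N. Lifting square to the slope.

{"fn": "carry_out", "kwargs": {"motion": [[0, 0, 0, -3, 0, -11, -1], [0, 0, 0, -9, 0, -33, -1], [0, 0, 0, -17, 0, -63, -1], [0, 0, 0, -24, 0, -90, -1], [0, 0, 0, -24, 0, -90, -1]]}}

```text
clock: 11.48
position: [471.9, 116.1, 159.7]
ee_rot: [0.982, 0.077, 0.175, -0.015]
contact_force: [-0.3, 0.2, -2.9]
gripper_width: 34.2
grasp_force: 60.2
```

```bash
python3 -c "
from h import *
st()
d=get_image('wrist');cv2.imwrite('pics/w8.png',d['color'])
t=get_image('top');cv2.imwrite('pics/t3.png',t['color'])
s=read_state();print(Rr:=R.from_quat(s['ee_rot']).as_matrix().round(3))
g=d['color'].max(2)
for v in range(80,330,20):
    row=(g[v,200:440]<70).astype(int); e=np.flatnonzero(np.diff(row)); print(v,e+200)
a=d['color'][20:400,150:490];b=cv2.resize(t['color'][150:262,225:335],None,fx=3.4,fy=3.4)
cv2.imwrite('pics/c5.png',np.hstack([a,b[:380]]))"
```

```text
t 11.47 [471.9 116.1 159.7] h 9.0 j [ 0.67  0.03 -0.79  0.38 -0.46  0.74] F [-0.3  0.2 -2.9] w 34.2 60.22879600524902
[[ 0.928  0.156  0.337]
 [ 0.146 -0.988  0.053]
 [ 0.341  0.    -0.94 ]]
80 [217]
100 [202 232 237 419 424]
120 [237 260 282 357 379 410 420 436]
140 [222 258 381 420]
160 [204 260 379 437]
180 [272 368]
200 [274 366]
220 [275 364]
240 [277 363]
260 [247 258 272 368 381 394]
280 [203 229 242 248 367 368 391 394 411 436]
300 [279 282 357 361]
320 [243 247 268 272 275 284 355 365 368 371]
```

View pics/c5.png

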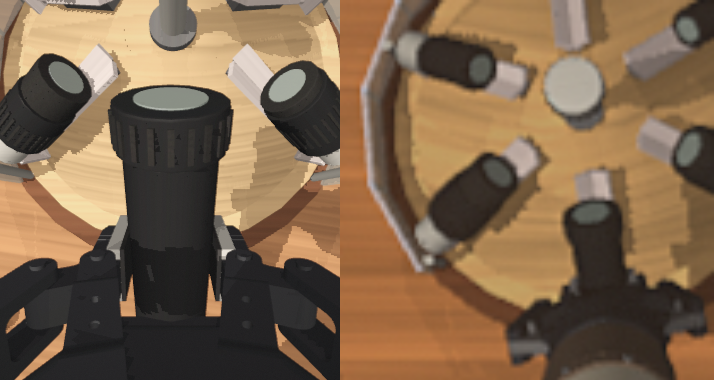

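The Barlow is held square and well clear of the cradle, with the head face at about (320,118), within 3 px of my model. The cradle stayed at the opening and the other four pieces are in place. Next, planning the carry.

```bash
cat >> h.py <<'E'
J=np.array([472.,-282.])
MID=np.array([-0.2,0,-33.2]); PITCH=15
def place(jx,jy,z,yaw=-84.4): # tool pose putting barlow_mid at jig (jx,jy,z)
    r=down(yaw)*R.from_rotvec([0,-np.radians(PITCH),0])
    if r.as_matrix()[2,0]>0: r=down(yaw)*R.from_rotvec([0,np.radians(PITCH),0])
    c,s=np.cos(np.radians(yaw)),np.sin(np.radians(yaw))
    m=np.array([J[0]+c*jx-s*jy,J[1]+s*jx+c*jy,z]); return m-r.apply(MID), r
def jig(yaw=-84.4):
    s=read_state(); m=s['position']+R.from_quat(s['ee_rot']).apply(MID); c,n=np.cos(np.radians(yaw)),np.sin(np.radians(yaw)); v=m[:2]-J
    F=s["contact_force"]; print("mid jig",np.r_[c*v[0]+n*v[1],-n*v[0]+c*v[1],m[2]].round(1),"F jig",np.r_[c*F[0]+n*F[1],-n*F[0]+c*F[1],F[2]].round(1))
E
python3 -c "
from h import *
p,r=place(6,0,190);print(p,r.as_matrix().round(2));go(p,r)"
```

```text
[ 471.76583938 -279.61184523  157.87949876] [[ 0.09 -1.   -0.03]
 [-0.96 -0.1   0.26]
 [-0.26  0.   -0.97]]
 rot [-0.071 -0.467  1.648] shift [-57.7 390.  -21.3]
```

{"fn": "carry_out", "kwargs": {"motion": [[0, -0.15, 0, 14, 10, -38, -1], [-0.03, -0.25, 0.2, 0, 50, -50, -1], [-0.04, -0.35, 0.38, -15, 100, -55, -1], [-0.05, -0.4, 0.56, -30, 150, -58, -1], [-0.06, -0.45, 0.74, -45, 205, -60, -1]]}}

```text
clock: 12.2
position: [442.4, -98.6, 197.6]
ee_rot: [0.965, -0.258, -0.051, -0.026]
contact_force: [1.3, -0.5, -2.3]
gripper_width: 34.5
grasp_force: 60.6
```

```bash
python3 -c "
from h import *
st();p,r=place(6,0,190);go(p,r)"
```

```text
t 12.2 [442.4 -98.6 197.6] h -29.8 j [ 0.08  0.16 -0.32 -0.09 -1.17  1.01] F [ 1.3 -0.5 -2.3] w 34.5 60.62155365943909
 rot [ 0.154 -0.127  0.938] shift [119.2 143.   23.1]
```

{"fn": "carry_out", "kwargs": {"motion": [[0.03, -0.03, 0.18, 22, 28, 0, -1], [0.06, -0.05, 0.36, 48, 57, 0, -1], [0.09, -0.075, 0.54, 72, 86, 0, -1], [0.12, -0.1, 0.72, 96, 114, 10, -1], [0.15, -0.125, 0.9, 115, 138, 22, -1]]}}

```text
clock: 12.82
position: [471.6, -273.6, 158.4]
ee_rot: [0.746, -0.653, -0.097, -0.087]
contact_force: [0.5, 0.2, -2.2]
gripper_width: 34.5
grasp_force: 60.7
```

{"fn": "carry_out", "kwargs": {"motion": [[0, 0, 0, 0, 0, 0, -1], [0, 0, 0, 0, 0, 0, -1]]}}

```text
clock: 13.08
position: [471.2, -271.7, 159.7]
ee_rot: [0.749, -0.65, -0.096, -0.087]
contact_force: [0.2, 0.4, -2.3]
gripper_width: 34.3
grasp_force: 60.7
```

```bash
python3 -c "
from h import *
st();jig();p,r=place(6,0,110);go(p,r)"
```

```text
t 13.07 [ 471.2 -271.7  159.7] h -81.8 j [-0.37  0.39 -0.07 -0.24 -1.25  0.6 ] F [ 0.2  0.4 -2.3] w 34.3 60.6812059879303
mid jig [ -2.    0.4 191.8] F jig [-0.4  0.3 -2.3]
 rot [ 0.007 -0.001  0.043] shift [28.7  0.9 77. ]
```

{"fn": "carry_out", "kwargs": {"motion": [[0.007, 0, 0.043, 15, 0.9, 25, -1], [0.007, 0, 0.043, 24, 0.9, 50, -1], [0.007, 0, 0.043, 28, 0.9, 70, -1], [0.007, 0, 0.043, 28.7, 0.9, 77, -1], [0.007, 0, 0.043, 28.7, 0.9, 77, -1]]}}

```text
clock: 13.7
position: [472.6, -279.0, 79.6]
ee_rot: [0.735, -0.665, -0.095, -0.088]
contact_force: [-0.2, 0.3, -2.5]
gripper_width: 34.2
grasp_force: 60.7
```

```bash
python3 -c "
from h import *
st();jig();p,r=place(6,0,66);go(p,r)
d=get_image('wrist');g=d['color'];cv2.imwrite('pics/w9.png',g)
# rail: bright edges beyond the barlow on the screen side; screen edges
c,s=np.cos(np.radians(-84.4)),np.sin(np.radians(-84.4))
W=lambda a:[[J[0]+c*x-s*y,J[1]+s*x+c*y,z] for x,y,z in a]
print(proj(d,W([[28,26,53],[28,-26,53],[33,26,53],[33,-26,53],[60,0,28],[90,0,28],[-28,26,53],[-28,-26,53],[-79,26,78],[-79,-26,78]])).round(1))"
```

```text
t 13.7 [ 472.6 -279.    79.6] h -84.3 j [-0.38  0.48 -0.14 -0.26 -1.09  0.62] F [-0.2  0.3 -2.5] w 34.2 60.71032762527466
mid jig [  5.4   0.9 111.7] F jig [-0.4 -0.2 -2.5]
 rot [-0.002 -0.003  0.002] shift [12.3  1.1 44. ]
[[275.1 165.9]
 [367.1 166.2]
 [274.5 157.7]
 [367.8 158. ]
 [321.3  97.9]
 [321.5  40.5]
 [281.2 244.1]
 [360.6 244.3]
 [281.8 328. ]
 [359.6 328.3]]
```

```bash
python3 -c "
from h import *
g=cv2.imread('pics/w9.png')
sat=g.max(2).astype(int)-g.min(2)
for v in (20,35,50,65,80):
    print(v,g[v,220:424:6].mean(1).astype(int).tolist()); e=np.flatnonzero(np.diff((sat[v]<40).astype(int)));print(e[(e>200)&(e<440)])
for v in (158,162,166): e=np.flatnonzero(np.diff((sat[v]<40).astype(int)));print(v,e[(e>200)&(e<440)])
c,s=np.cos(np.radians(-84.4)),np.sin(np.radians(-84.4))
"
```

```text
20 [131, 130, 134, 132, 133, 130, 180, 127, 134, 133, 128, 164, 208, 201, 207, 204, 109, 107, 109, 207, 205, 205, 206, 207, 120, 122, 118, 113, 118, 121, 115, 129, 136, 127]
[285 361]
35 [134, 130, 136, 134, 135, 131, 130, 129, 136, 133, 131, 138, 209, 202, 208, 206, 109, 107, 109, 208, 207, 207, 206, 207, 121, 121, 116, 118, 120, 121, 118, 134, 133, 124]
[286 360]
50 [190, 184, 191, 135, 135, 132, 132, 132, 137, 135, 127, 122, 210, 204, 209, 207, 108, 108, 109, 208, 208, 209, 206, 206, 123, 120, 113, 120, 124, 118, 121, 138, 126, 128]
[287 359]
65 [191, 187, 192, 190, 137, 134, 133, 134, 138, 135, 123, 124, 210, 205, 209, 209, 108, 108, 109, 209, 208, 210, 207, 190, 124, 119, 118, 121, 124, 120, 129, 135, 126, 132]
[288 358]
80 [193, 188, 192, 193, 185, 135, 133, 134, 139, 126, 125, 125, 210, 207, 208, 210, 108, 109, 109, 209, 209, 210, 208, 158, 122, 113, 121, 126, 119, 122, 139, 126, 130, 139]
[288 357]
158 [260 379]
162 [261 379]
166 [262 378]
```

The rail centre is at column 323.3 against a predicted 321.4, so the jig sits about 1.2 mm over; its yaw matches.

```bash
echo 'J=np.array([470.8,-282.1])'>>h.py; python3 -c "
from h import *
jig();p,r=place(6,0,67);go(p,r)"
```

```text
mid jig [  5.8   2.3 112.3] F jig [-0.6  0.5 -1.9]
 rot [-0.003 -0.003  0.003] shift [11.7  2.6 43.8]
```

{"fn": "carry_out", "kwargs": {"motion": [[0, 0, 0, 4, 2.4, 15, -1], [0, 0, 0, 8, 2.4, 30, -1], [0, 0, 0, 10, 2.4, 38, -1], [0, 0, 0, 11.7, 2.4, 43.5, -1], [0, 0, 0, 11.7, 2.4, 43.5, -1]]}}

```text
clock: 14.38
position: [469.9, -279.8, 33.8]
ee_rot: [0.735, -0.666, -0.095, -0.088]
contact_force: [0.4, -0.0, -2.1]
gripper_width: 34.1
grasp_force: 60.7
```

```bash
python3 -c "
from h import *
st();jig();p,r=place(6,0,63);go(p,r)"
```

```text
t 14.38 [ 469.9 -279.8   33.8] h -84.4 j [-0.39  0.53 -0.18 -0.28 -1.    0.65] F [ 0.4 -0.  -2.1] w 34.1 60.71056008338928
mid jig [ 6.  -0.7 65.9] F jig [ 0.1  0.4 -2.1]
 rot [-0.002 -0.002  0.001] shift [ 0.7 -0.7  2.8]
```

{"fn": "carry_out", "kwargs": {"motion": [[0, 0, 0, 0.3, -0.7, 1, -1], [0, 0, 0, 0.5, -0.7, 2, -1], [0, 0, 0, 0.7, -0.7, 2.8, -1], [0, 0, 0, 0.7, -0.7, 2.8, -1]]}}

```text
clock: 14.88
position: [470.8, -279.7, 31.5]
ee_rot: [0.735, -0.666, -0.095, -0.088]
contact_force: [-0.3, -0.8, -2.2]
gripper_width: 34.5
grasp_force: 60.7
```

```bash
python3 -c "
from h import *
jig()"
```

```text
mid jig [ 6.   0.1 63.6] F jig [ 0.7 -0.4 -2.2]
```

{"fn": "carry_out", "kwargs": {"motion": [[0, 0, 0, -1.9, 0, 0.5, -1], [0, 0, 0, -3.9, 0, 1, -1], [0, 0, 0, -3.9, 0, 1, -1]]}}

```text
clock: 15.25
position: [470.7, -276.7, 31.7]
ee_rot: [0.735, -0.666, -0.094, -0.088]
contact_force: [-0.6, -5.6, -2.6]
gripper_width: 34.2
grasp_force: 60.8
```

```bash
python3 -c "
from h import *
jig()"
```

```text
mid jig [ 2.9  0.3 63.9] F jig [ 5.5 -1.2 -2.6]
```

{"fn": "carry_out", "kwargs": {"motion": [[0, 0, 0, -1, 0, 0.25, -1], [0, 0, 0, -1, 0, 0.25, -1]]}}

```text
clock: 15.5
position: [470.7, -276.7, 31.8]
ee_rot: [0.735, -0.666, -0.093, -0.087]
contact_force: [-1.1, -6.7, -4.3]
gripper_width: 34.6
grasp_force: 60.8
```

```bash
python3 -c "
from h import *
jig()"
```

```text
mid jig [ 2.8  0.3 63.9] F jig [ 6.6 -1.7 -4.3]
```

{"fn": "carry_out", "kwargs": {"motion": [[0, 0, 0, -1, 0, 0.25, -1], [0, 0, 0, -1, 0, 0.25, -1]]}}

```text
clock: 15.75
position: [470.9, -276.7, 31.9]
ee_rot: [0.735, -0.666, -0.092, -0.087]
contact_force: [-1.3, -10.5, -4.2]
gripper_width: 34.3
grasp_force: 60.9
```

```bash
python3 -c "
from h import *
jig()"
```

```text
mid jig [ 2.8  0.5 64.1] F jig [10.3 -2.4 -4.2]
```

The nose met the end stop: 10 N along the rail, and no further movement. I'll ease off and lower into the Vs.

{"fn": "carry_out", "kwargs": {"motion": [[0, 0, 0, 1.5, 0, -0.4, -1], [0, 0, 0, 1.8, 0, 0.6, -1], [0, 0, 0, 2, 0, 1.6, -1], [0, 0, 0, 2, 0, 1.6, -1]]}}

```text
clock: 16.25
position: [470.9, -276.7, 30.3]
ee_rot: [0.735, -0.666, -0.094, -0.087]
contact_force: [-0.6, -7.1, 0.1]
gripper_width: 34.2
grasp_force: 61.0
```

```bash
python3 -c "
from h import *
jig();st()"
```

```text
mid jig [ 2.9  0.5 62.4] F jig [ 7.  -1.3  0.1]
t 16.25 [ 470.9 -276.7   30.3] h -84.3 j [-0.38  0.53 -0.19 -0.28 -0.98  0.65] F [-0.6 -7.1  0.1] w 34.2 60.968520641326904
```

{"fn": "carry_out", "kwargs": {"motion": [[0, 0, 0, 0.7, 0, 0.8, -1], [0, 0, 0, 0.9, 0, 1.4, -1], [0, 0, 0, 0.9, 0, 1.4, -1]]}}

```text
clock: 16.62
position: [471.0, -276.7, 29.7]
ee_rot: [0.735, -0.666, -0.094, -0.088]
contact_force: [-2.3, -3.9, 5.2]
gripper_width: 34.5
grasp_force: 61.7
```

```bash
python3 -c "
from h import *
jig();st()"
```

```text
mid jig [ 2.9  0.6 61.8] F jig [ 3.7 -2.7  5.2]
t 16.62 [ 471.  -276.7   29.7] h -84.3 j [-0.38  0.54 -0.19 -0.28 -0.98  0.65] F [-2.3 -3.9  5.2] w 34.5 61.74509525299072
```

{"fn": "carry_out", "kwargs": {"motion": [[0, 0, 0, 0.2, 0.5, 0.6, -1], [0, 0, 0, 0.2, 0.5, 0.6, -1], [0, 0, 0, 0.2, 0.5, 0.6, 0.3], [0, 0, 0, 0.2, 0.5, 0.6, 0.3], [0, 0, 0, 0.2, 0.5, 0.6, 0.3]]}}

```text
clock: 17.25
position: [469.7, -275.3, 26.9]
ee_rot: [0.735, -0.666, -0.096, -0.088]
contact_force: [-0.3, 0.5, 0.6]
gripper_width: 55.7
grasp_force: 0.0
```

```bash
python3 -c "
from h import *
jig();st()"
```

```text
mid jig [ 1.4 -0.5 59. ] F jig [-0.5 -0.3  0.6]
t 17.25 [ 469.7 -275.3   26.9] h -84.4 j [-0.38  0.54 -0.19 -0.28 -0.98  0.65] F [-0.3  0.5  0.6] w 55.7 0.0
```

{"fn": "carry_out", "kwargs": {"motion": [[0, 0, 0, 0, 0, -15, 0.3], [0, 0, 0, 0, 0, -40, 0.3], [0, 0, 0, 0, 0, -80, 0.3], [0, 0, 0, 0, 0, -120, 0.3], [0, 0, 0, 0, 0, -120, 0.3]]}}

```text
clock: 17.88
position: [474.6, -308.6, 147.7]
ee_rot: [0.735, -0.666, -0.09, -0.089]
contact_force: [0.3, 0.1, 0.3]
gripper_width: 55.7
grasp_force: 0.0
```

{"fn": "carry_out", "kwargs": {"motion": [[0, 0, 0, 0, 0, 0, 0.3], [0, 0, 0, 0, 0, 0, 0.3]]}}

```text
clock: 18.12
position: [471.9, -305.9, 142.1]
ee_rot: [0.735, -0.666, -0.096, -0.088]
contact_force: [0.5, 0.3, -0.4]
gripper_width: 55.6
grasp_force: 0.0
```

```bash
python3 -c "
from h import *
st()
d=get_image('wrist');g=d['color'];cv2.imwrite('pics/w10.png',g)
c,s=np.cos(np.radians(-84.4)),np.sin(np.radians(-84.4))
W=lambda a:[[J[0]+c*x-s*y,J[1]+s*x+c*y,z] for x,y,z in a]
names=['stop','stopL','stopR','nose top','nose/body top','mid','body/collar','head top','rail100']
P=proj(d,W([[-79,0,78],[-79,26,78],[-79,-26,78],[-79,0,78],[-49,0,80],[0,0,80],[49,0,80],[67,0,82],[100,0,28]])).round(1)
for n,p in zip(names,P):print(n,p)
col=int(P[5][0])
print('col',col)
print([ (v,int(g[v,col].mean())) for v in range(0,400,4)])
for v in map(int,np.linspace(P[7][1]+6,P[4][1],7)):
  e=np.flatnonzero(np.diff((g[v].max(1)<75).astype(int)));print(v,e[(e>col-70)&(e<col+70)])
"
```

```text
t 18.12 [ 471.9 -305.9  142.1] h -84.4 j [-0.42  0.44 -0.04 -0.24 -1.24  0.62] F [ 0.5  0.3 -0.4] w 55.6 0.0
stop [318.3 286.7]
stopL [288.9 286.6]
stopR [347.7 286.7]
nose top [318.3 286.7]
nose/body top [318.2 262.4]
mid [317.9 212.9]
body/collar [317.6 151.7]
head top [317.5 126.5]
rail100 [317.9  59.6]
col 317
[(0, 87), (4, 175), (8, 176), (12, 125), (16, 87), (20, 134), (24, 135), (28, 135), (32, 136), (36, 137), (40, 139), (44, 139), (48, 139), (52, 140), (56, 140), (60, 140), (64, 91), (68, 91), (72, 91), (76, 91), (80, 91), (84, 92), (88, 92), (92, 92), (96, 91), (100, 91), (104, 91), (108, 75), (112, 96), (116, 95), (120, 31), (124, 69), (128, 61), (132, 64), (136, 65), (140, 66), (144, 68), (148, 67), (152, 65), (156, 66), (160, 65), (164, 67), (168, 67), (172, 66), (176, 67), (180, 67), (184, 67), (188, 67), (192, 67), (196, 67), (200, 68), (204, 67), (208, 67), (212, 68), (216, 67), (220, 67), (224, 67), (228, 68), (232, 67), (236, 65), (240, 65), (244, 63), (248, 64), (252, 61), (256, 60), (260, 223), (264, 222), (268, 221), (272, 226), (276, 225), (280, 222), (284, 71), (288, 74), (292, 73), (296, 68), (300, 72), (304, 73), (308, 72), (312, 135), (316, 136), (320, 135), (324, 134), (328, 134), (332, 134), (336, 134), (340, 134), (344, 30), (348, 28), (352, 30), (356, 28), (360, 29), (364, 29), (368, 29), (372, 29), (376, 29), (380, 27), (384, 28), (388, 28), (392, 27), (396, 27)]
132 [288 319 324 347]
154 [293 318 326 342]
175 [295 318 326 340]
197 [296 318 325 340]
219 [297 317 324 339]
240 [255 260 298 338 379 385]
262 [262 292 300 336 344 378]
```

```bash
python3 -c "
import cv2
g=cv2.imread('pics/w10.png').mean(2).astype(int)
for v in list(range(254,263))+list(range(276,294)): print(v,g[v,286:352:4].tolist())
"
```

```text
254 [156, 159, 65, 64, 119, 45, 52, 59, 62, 62, 58, 48, 175, 64, 64, 153, 164]
255 [156, 159, 64, 65, 120, 72, 52, 59, 63, 62, 58, 48, 179, 64, 63, 153, 164]
256 [156, 159, 65, 64, 120, 162, 53, 58, 61, 62, 57, 147, 178, 65, 64, 140, 165]
257 [156, 159, 65, 65, 120, 172, 156, 59, 60, 64, 140, 198, 178, 65, 64, 139, 165]
258 [155, 159, 64, 64, 112, 174, 192, 170, 150, 147, 209, 200, 178, 65, 63, 125, 165]
259 [156, 159, 64, 64, 112, 174, 195, 209, 221, 220, 215, 200, 176, 65, 63, 123, 166]
260 [155, 159, 65, 64, 112, 173, 196, 212, 225, 225, 217, 201, 174, 64, 63, 123, 166]
261 [155, 117, 65, 63, 111, 173, 197, 211, 224, 223, 218, 200, 173, 65, 62, 111, 166]
262 [155, 110, 64, 63, 111, 174, 197, 212, 223, 221, 217, 199, 173, 65, 64, 108, 166]
276 [156, 150, 63, 64, 65, 150, 200, 215, 228, 225, 208, 193, 82, 65, 63, 64, 157]
277 [156, 150, 63, 63, 64, 137, 203, 214, 228, 226, 210, 187, 65, 65, 63, 65, 155]
278 [156, 133, 63, 63, 64, 112, 202, 215, 227, 224, 212, 142, 63, 65, 63, 65, 156]
279 [156, 130, 63, 63, 64, 70, 201, 215, 226, 221, 213, 129, 62, 64, 64, 64, 157]
280 [157, 111, 63
[... 400 characters left out ...]
8, 144, 141, 144, 145, 142, 106, 76, 65, 65, 78, 148, 146, 150, 148, 151, 162]
286 [159, 148, 141, 144, 145, 142, 102, 62, 67, 65, 60, 148, 147, 151, 148, 151, 162]
287 [116, 152, 154, 115, 93, 93, 84, 71, 72, 73, 63, 77, 79, 79, 110, 165, 163]
288 [110, 114, 117, 98, 64, 63, 66, 72, 72, 74, 72, 59, 62, 62, 104, 121, 118]
289 [110, 107, 110, 97, 61, 61, 73, 74, 73, 73, 72, 64, 62, 62, 105, 112, 111]
290 [110, 107, 111, 90, 61, 62, 75, 73, 72, 73, 72, 72, 62, 62, 106, 112, 111]
291 [83, 77, 81, 71, 61, 64, 73, 73, 73, 73, 74, 73, 62, 62, 72, 75, 75]
292 [64, 62, 62, 60, 61, 70, 73, 72, 73, 74, 73, 73, 62, 63, 61, 61, 62]
293 [62, 62, 61, 59, 61, 73, 74, 72, 73, 73, 73, 73, 66, 62, 61, 61, 62]
```

The nose's top edge (row 283.3) and the stop's inner edge (row 283.7) practically coincide. The tube is centred on the rail, at columns 317.5–318 against the rail's 317.9. Handing in.

```bash
python3 -c "
from bench import *
print(job_done())"
```

```text
the job is handed in; nothing more can be done
None
```

I turned the carousel so the long Barlow faced the opening, then laid it let go in both V blocks with its chrome nose against the end stop, and handed the job in at about 18 s. The bench gave no verdict, but my last pictures showed the tube in line with the rail and the nose under 1 mm from the stop.

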